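# Throttle lever check on a clamped air grinder

## Task

Before the air line goes on, check the throttle lever of the die grinder held in the vice: with the backs of your fingers press the lever in firmly, without straining it, until it comes up against its stop short of the grinder's body, and hold it there for a good second. Then let it ease back out under your fingers, not snap back, until it is fully out, and leave it. Only push the lever: do not grip it or squeeze the grinder, and leave the things on the table where they are.

Things in the scene. Friction and masses are not known exactly. Their poses are not given: they have to be found in the camera images.
- lever (a joint): Throttle lever: plain steel strip 104 mm long, 16 mm high, 3 mm thick, along one side of the grinder's black body; swings level about a pin at the air-inlet end. Value in rad: 0 = fully out (free end about 23 mm off the body), grows as pressed in, hard stop at 0.14 (free end still 9 mm off; it travels 14 mm). A spring pushes it out: at the press point about 1 N when out, 2.5 N at the stop; let go, it snaps.
- lever_press (a point): Point on the lever's outer face (away from the grinder's body), mid height, 18 mm short of the free end, 135 mm above the table; moves with the lever. +x points into the face, the way it is pressed (level); -y along the lever to its free end, where a rolled edge stands 3 mm proud; z up. Free space of 100 mm outside the face (-x). The vice jaw, 150 mm high, begins about 55 mm away towards -y.
- lever_hinge (a point): Centre of the lever's pivot pin, 80 mm from the press point along the lever and 5.5 mm in from its outer face (press point at x = -5.5, y = -80 mm from here in the press point's axes), 135 mm above the table. The lever is a channel: two 5 mm deep flanges line its inner side.
- grinder: Straight air die grinder, 375 mm long with its felt bob, clamped level in the vice by its slim bare-metal barrel; black body 38 mm in diameter, axis 135 mm above the table. Origin on the table under the middle of the jaws, z up, +y along the grinder to its brass air inlet; black body from y = 60 to 193 mm, lever on its -x side. Fixed.
- vise: Grey bench vice bolted to the table, jaws 100 mm wide (along y), up to 150 mm high; screw and bar handle on the -x side reach x = -145 mm. Origin on the table under the middle of the jaws, same frame as the grinder. Fixed.
- greave: Half-round steel shin plate lying hollow side down, 240 mm long, about 110 mm wide, 56 mm high, loose, behind the vice, opposite its screw. Origin on the table under its middle.
- jar: Round amber jar with an aluminium lid, 68 mm in diameter, 62 mm high, loose, behind the grinder, away from the lever. Origin under its middle.
- spanner: Small steel spanner, 140 mm long, 20 mm high, lying loose on the lever side of the vice. Origin on the table under its middle.
- hammer: Hammer with wooden handle, 260 mm long, 26 mm high, lying loose on the lever side, past the spanner. Origin on the table under its middle.

How it is judged:
By the outcome, as a careful person would: the job done as asked, in the order asked, and still so for the second after the job is handed in, with the robot touching nothing.
It also fails if it takes over 38 s, if anything falls off the work surface, if the arm or the gripper's body presses on something with over 40 N, if the wrist force passes 120 N, or if a joint passes its speed limit or range.

## Robot

A 6-joint arm with a two-finger parallel gripper is mounted at the origin on the work surface. World frame = base frame: x ahead of the robot, y to its left, z up, the work surface at z = 0. Lengths are in m, angles in rad, forces in N, time in s.
With the tool pointing down it reaches from about 0.25 to 0.85 m from the base axis. Payload 12.5 kg.
Tool frame: the origin (TCP) lies midway between the tips of the shut fingers; the grasp point (between the pads) lies 19 mm behind it (arm.pinch_z is the distance from the TCP to the grasp point, in m); z points along the fingers, y is the line along which they close (so a half turn about z gives the same grasp; the last joint's range is limited). The gripper opens to 93 mm and grips with 3 to 60 N. Pads are 15 mm wide; open, the fingers measure 128 mm over their backs; the gripper's body (75 mm by 188 mm) begins 65 mm behind the grasp point.
Start: joints at [-1.245, 0.351, 1.652, -0, 1.139, -0.085], TCP at [0.22, -0.504, 0.219] pointing down, gripper open.
Joint ranges: [-2.75, 2.75], [-0.79, 2.1], [0.01, 2.65], [-1.57, 4.71], [0.07, 3.14], [-2.87, 2.87]. Speed limits (rad/s): [2.22, 2.22, 2.79, 3.14, 3.14, 3.14].

## Interface

Orientations are given as a unit quaternion [x, y, z, w].
In Python, from workcell import arm gives the robot as it stands.
- The arm moves only by the tool servo_tool, never from a script. Its argument "deltas" is a list that holds one entry, the list of rows, each a list of 6 numbers: the shift along the world's x, y, z in cm, then the turn, a rotation vector about the world's x, y, z in degrees. In form: [[[tx, ty, tz, rx, ry, rz], ...]]. A call has 1 to 5 rows; each row is the pose to reach, as a shift and turn from the pose commanded when the call began; what a row does not reach only later rows make up. A row lasts 1/10 s, in which the tool goes at most 50 mm and 8.59 degrees, less where a joint would pass 70% of its speed; a pose out of reach is approached as far as the arm can. A call with a gripper value outside its range is refused whole. "hand" is the gripper's target within -1 to 1 (shut at 1, half-way at 0, fully open at -1), set as the call begins (left out, the last holds). The fingers move at their own pace and stop on an object; "newtons" is the grip in N (left out, the last holds). Time passes only in rows, so rows that repeat a pose let the fingers close. It gives the time, the measured TCP pose, the force and the opening at its end, in the units of the state.
- arm.observe(): the state, without advancing time (a new reading comes with each control period).
- arm.snapshot(name): name is "side" or "top"; returns a dict with "color" (384x512x3 uint8, blue, green, red), "mtx" (3x3 intrinsics, pixels), "R" (3x3) and "t" (3): a world point X has camera coordinates R X + t. Camera axes: x right, y down, z forward; pixel columns grow to the right and rows downward; lengths in m; the calibration is good to about 2 mm. A picture is of the moment at which its call begins. There is no depth.
- arm.hand_in(): hands the job in, once; it reports no verdict.
The state is a dict: "t": time; "joint_pos": joint angles; "joint_vel": joint speeds; "joint_torque": joint torques, N m; "tcp_pos": TCP position; "tcp_rot": TCP orientation; "ft_force": force on the tool from outside, world axes, zero at the start; "torque": the same for the moment, N m; "finger_gap": finger opening in m.
Only numpy, scipy, OpenCV 4.12 (cv2) and the standard library are available. Lean on these libraries where they do the work, as an engineer would, in place of code of your own. Each camera call takes 0.05 s, during which the arm holds its last target. There are 200 camera calls.

## Working session

There is one attempt and no reset: what is moved stays moved. The work goes in short steps, Python scripts to look and compute and a tool call to move; the robot and the scene stay as the last step left them, time stands still between calls to the robot, and variables do not carry over. Pictures are saved under pics/ and viewed, on a budget of 10 in all, crops included, one or two more only if the job needs it, and the job is handed in when it is done.

Besides the shell and the picture viewer there is one more tool, called after ">>>" in YAML: its name, and indented under it one key for each argument. servo_tool: Moves the arm, as the interface text tells. Its arguments: {"type":"object","properties":{"deltas":{"type":"array","items":{"type":"array","items":{"type":"array","items":{"type":"number"}}}},"hand":{"type":"number"},"newtons":{"type":"number"}},"required":["deltas"]}

```bash
mkdir -p pics; ls
python3 - <<'E'
from workcell import arm
import cv2,numpy as np
for n in("side","top"):
    s=arm.snapshot(n); cv2.imwrite(f"pics/{n}0.png",s["color"]); np.savez(f"{n}.npz",**{k:s[k] for k in("mtx","R","t")}); print(n,s["mtx"].tolist(),(-np.array(s["R"]).T@s["t"]).round(3),np.round(s["R"],3).tolist())
print(arm.observe())
E
```

```text
pics
side [[460.62169324072227, 0.0, 253.4874827221784], [0.0, 460.62169324072227, 190.0221756919255], [0.0, 0.0, 1.0]] [ 0.977 -0.816  0.977] [[0.901, 0.432, -0.02], [0.288, -0.634, -0.718], [-0.323, 0.641, -0.696]]
top [[406.80161002225964, 0.0, 255.0718516595952], [0.0, 406.80161002225964, 184.7385116087935], [0.0, 0.0, 1.0]] [0.368 0.006 1.186] [[-0.024, -1.0, -0.005], [-0.984, 0.025, -0.178], [0.178, 0.001, -0.984]]
{'t': 0.1, 'joint_pos': array([-1.24460962e+00,  3.51181266e-01,  1.65240691e+00, -1.71311953e-05,
        1.13908095e+00, -8.45901621e-02]), 'joint_vel': array([-0.00085426, -0.00303366, -0.0011605 ,  0.00053631, -0.00164386,
        0.00082717]), 'joint_torque': array([ 8.42473546e-04, -4.98027456e+01, -2.85704094e+01,  6.99986215e-02,
        2.38912669e-02, -5.31799594e-05]), 'tcp_pos': array([ 0.21954531, -0.50392183,  0.21813806]), 'tcp_rot': array([ 9.78980964e-01,  2.03950929e-01, -7.25811800e-05, -5.33377492e-04]), 'ft_force': array([-0.51062481, -0.59490016, -0.47713287]), 'torque': array([ 0.02277875,  0.0124331 , -0.0086953 ]), 'finger_gap': 0.09298389515216338}
```

View pics/side0.png

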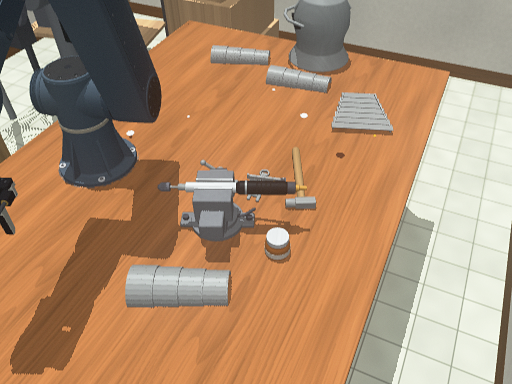

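View pics/top0.png

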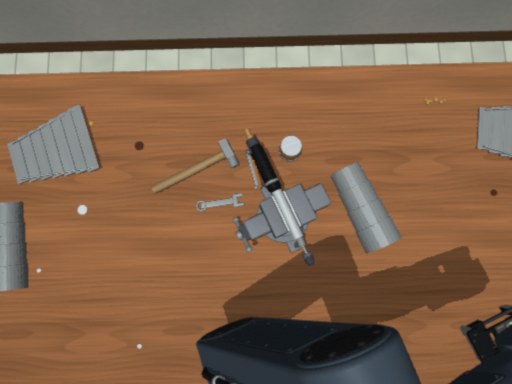

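```bash
cat > h.py <<'E'
import numpy as np
def ray(n,u,v,z):
    c=np.load(n+".npz");R,t=c["R"],c["t"];o=-R.T@t
    d=R.T@np.linalg.solve(c["mtx"],[u,v,1.]);return o+d*(z-o[2])/d[2]
def proj(n,X):
    c=np.load(n+".npz");p=c["mtx"]@(c["R"]@np.asarray(X)+c["t"]);return p[:2]/p[2]
E
python3 - <<'E'
import cv2,numpy as np
from h import *
a=cv2.imread("pics/top0.png")
# black body
m=(a.max(2)<60).astype(np.uint8); m[:, :230]=0; m[:,300:]=0; m[:120]=0; m[200:]=0
n,l,st,ce=cv2.connectedComponentsWithStats(m); print(st[1:],ce[1:])
i=1+st[1:,4].argmax(); p=np.argwhere(l==i)[:,::-1].astype(np.float32)
W=np.array([ray("top",u,v,.145)[:2] for u,v in p]); r=cv2.minAreaRect((W*1000).astype(np.float32)); print(r)
c=a[120:210,215:305]; cv2.imwrite("pics/c0.png",cv2.resize(c,None,fx=6.5,fy=6.5,interpolation=cv2.INTER_CUBIC))
E
```

```text
[[248 139  29  45 540]
 [247 142   1   2   2]
 [266 180  15  13 108]] [[262.04444444 162.01666667]
 [247.         142.5       ]
 [273.48148148 186.12037037]]
((621.4964599609375, -9.537117004394531), (116.37731170654297, 37.321144104003906), 23.82313346862793)
```

View pics/c0.png

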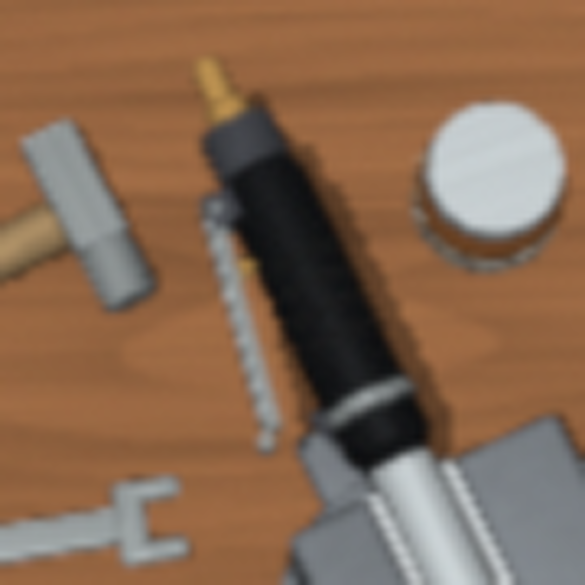

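Run:
```python
import numpy as np
from h import *
f=lambda u,v,z=.143: ray("top",215+u/6.5-.42,120+v/6.5-.42,z)*1000
H=f(221,208);E=f(265,440); print("hinge",H,"end",E,np.linalg.norm(E-H))
O1=f(207,232);O2=f(258,428); print("outer face",O1,O2)
d=(O1-O2)[:2]; d/=np.linalg.norm(d); print("dir lever",d,np.degrees(np.arctan2(d[1],d[0])))
d2=(H-E)[:2]; print("dir2",np.degrees(np.arctan2(d2[1],d2[0])))
A=f(440,575,.147);B=f(207,65,.14);d3=(B-A)[:2];print("axis",A,B,np.degrees(np.arctan2(d3[1],d3[0])))
print("jaw corner",f(300,440,.15),f(292,545,.15), "spanner",f(120,530,.02),"hammer",f(130,300,.026),f(65,125,.026))
```

```text
hinge [646.62066099  22.40698545 143.        ] end [550.35383697   6.81310267 143.        ] 97.5216416345481
outer face [636.70863816  28.30667323 143.        ] [555.30495005   9.50046501 143.        ]
dir lever [0.97433677 0.22509521] 13.008476878045453
dir2 9.20119445552272
axis [493.79452869 -61.01775049 147.        ] [708.36591173  26.93988805 140.        ] 22.289827827610644
jaw corner [548.78397291  -7.10890981 150.        ] [506.78123781  -2.83752302 150.        ] spanner [532.79847243  72.38480228  20.        ] hammer [636.2202101   66.05198546  26.        ] [718.64596289  94.42909263  26.        ]
```

>>> servo_tool:
  deltas:
    - [[2,3.5,4,0,0,-2],[4.5,7.5,8,0,0,-4],[7,11.5,8,0,0,-6],[9,15,8,0,0,-8],[11.5,19,8,0,0,-11]]
  hand: 1
  newtons: 20

```text
t: 0.6
tcp_pos: [0.3352, -0.3125, 0.299]
tcp_rot: [0.994, 0.108, 0.0, 0.0]
ft_force: [1.1, -0.2, 0.7]
finger_gap: 0.0575
```

>>> servo_tool:
  deltas:
    - [[2.5,4,0,0,0,0],[5,8,0,0,0,0],[7,12,0,0,0,0],[9,16,0,0,0,0],[11.5,19,0,0,0,0]]

```text
t: 1.1
tcp_pos: [0.4499, -0.1219, 0.2987]
tcp_rot: [0.994, 0.11, -0.0, -0.0]
ft_force: [0.6, -0.6, -0.1]
finger_gap: 0.0175
```

>>> servo_tool:
  deltas:
    - [[2.5,4,0,0,0,0],[5,8,0,0,0,0],[7,12,0,0,0,0],[9,16,0,0,0,0],[10.5,18.5,0,0,0,0]]

```text
t: 1.6
tcp_pos: [0.5552, 0.0635, 0.2982]
tcp_rot: [0.994, 0.11, -0.0, -0.0]
ft_force: [-0.2, 0.3, -0.7]
finger_gap: 0.0003
```

>>> servo_tool:
  deltas:
    - [[0,0,-4,0,0,0],[0,0,-8,0,0,0],[0,0,-12,0,0,0],[0,0,-16,0,0,0],[0,0,-17.6,0,0,0]]

```text
t: 2.1
tcp_pos: [0.5526, 0.0607, 0.1188]
tcp_rot: [0.994, 0.109, -0.003, -0.0]
ft_force: [-0.3, 0.1, 0.5]
finger_gap: 0.0004
```

Run:
```python
from workcell import arm
import cv2,numpy as np
from h import *
o=[]
for n,(u,v) in(("side",(275,185)),("top",(258,165))):
    a=arm.snapshot(n)["color"]; c=a[v-35:v+35,u-35:u+35]; o.append(cv2.resize(c,None,fx=5.7,fy=5.7,interpolation=cv2.INTER_CUBIC))
cv2.imwrite("pics/c1.png",np.hstack(o)); s=arm.observe(); print(s["t"],s["tcp_pos"],s["ft_force"])
```

```text
2.2 [0.5530663  0.06074331 0.12007699] [-0.06629618  0.28562601  0.73551174]
```

View pics/c1.png

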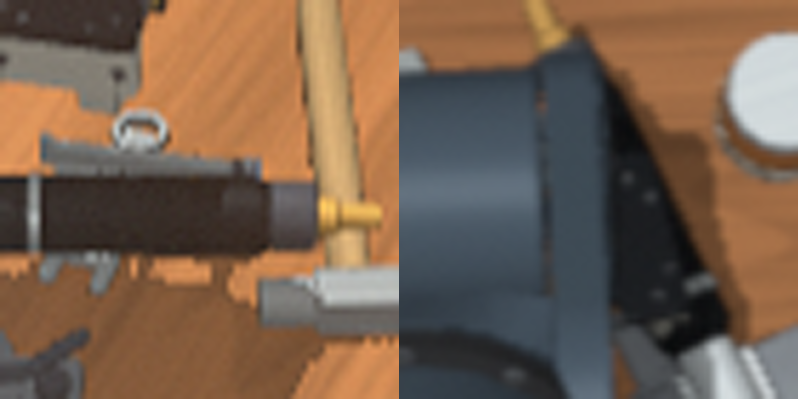

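Run:
```python
from h import *
for nm,X in dict(tcp=[.553,.0607,.12],hinge=[.6466,.0224,.143],end=[.5503,.0068,.143],press=[.5673,.0105,.135],press_top=[.5673,.0105,.143]).items():
    p=proj("side",X); print(nm,p,(p-[240,150]+.4)*5.7)
```

```text
tcp [258.29929475 167.68340075] [106.58598007 103.07538429]
hinge [283.91393786 179.45875668] [252.5894458  170.19491307]
end [248.80625818 173.02849014] [ 52.47567163 133.54239379]
press [255.11929012 176.12433253] [ 88.45995371 151.18869545]
press_top [255.06816984 173.9332822 ] [ 88.1685681  138.69970855]
```

Run:
```python
from workcell import arm
import cv2
a=arm.snapshot("side")["color"]; cv2.imwrite("pics/c2.png",cv2.resize(a[110:210,200:320],None,fx=6,fy=6,interpolation=cv2.INTER_CUBIC))
```

```text
(no output)
```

View pics/c2.png

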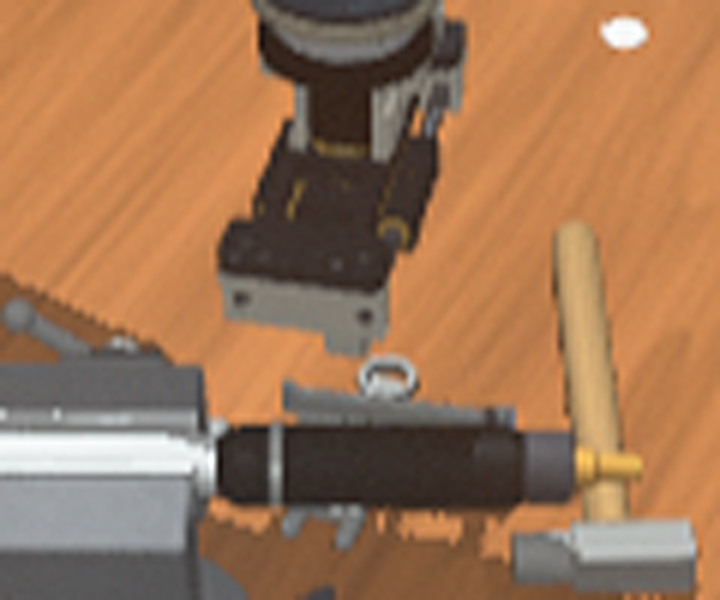

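>>> servo_tool:
  deltas:
    - [[0.3,-0.7,0.1,0,0,0],[0.5,-1.4,0.2,0,0,0],[0.7,-2.0,0.2,0,0,0],[0.8,-2.4,0.2,0,0,0],[0.9,-2.7,0.2,0,0,0]]

```text
t: 2.75
tcp_pos: [0.5639, 0.0332, 0.1249]
tcp_rot: [0.994, 0.109, 0.0, 0.0]
ft_force: [0.0, -0.3, 0.2]
finger_gap: 0.0005
```

>>> servo_tool:
  deltas:
    - [[0,0,0,0,0,0],[0.02,-0.1,0,0,0,0],[0.04,-0.2,0,0,0,0],[0.06,-0.3,0,0,0,0],[0.06,-0.3,0,0,0,0]]

```text
t: 3.25
tcp_pos: [0.5643, 0.0308, 0.1246]
tcp_rot: [0.994, 0.109, -0.0, 0.0]
ft_force: [-0.4, -0.4, -0.2]
finger_gap: 0.0002
```

>>> servo_tool:
  deltas:
    - [[0.0,-0.05,0,0,0,0],[0.0,-0.1,0,0,0,0],[0.0,-0.15,0,0,0,0],[0.0,-0.2,0,0,0,0],[0.0,-0.2,0,0,0,0]]

```text
t: 3.75
tcp_pos: [0.5643, 0.0287, 0.1246]
tcp_rot: [0.994, 0.109, 0.0, 0.0]
ft_force: [0.2, -0.4, 0.5]
finger_gap: 0.0006
```

>>> servo_tool:
  deltas:
    - [[0.0,-0.05,0,0,0,0],[0.0,-0.1,0,0,0,0],[0.0,-0.15,0,0,0,0],[0.0,-0.2,0,0,0,0],[0.0,-0.2,0,0,0,0]]

```text
t: 4.25
tcp_pos: [0.5643, 0.0267, 0.1246]
tcp_rot: [0.994, 0.109, 0.0, 0.0]
ft_force: [-0.0, -0.4, -0.2]
finger_gap: 0.0003
```

>>> servo_tool:
  deltas:
    - [[0.0,-0.05,0,0,0,0],[0.01,-0.1,0,0,0,0],[0.02,-0.15,0,0,0,0],[0.03,-0.2,0,0,0,0],[0.03,-0.2,0,0,0,0]]

```text
t: 4.75
tcp_pos: [0.5646, 0.0247, 0.1246]
tcp_rot: [0.994, 0.109, -0.0, -0.0]
ft_force: [0.8, -0.4, 0.0]
finger_gap: 0.0005
```

>>> servo_tool:
  deltas:
    - [[0.01,-0.07,0,0,0,0],[0.02,-0.14,0,0,0,0],[0.03,-0.2,0,0,0,0],[0.04,-0.25,0,0,0,0],[0.05,-0.3,0,0,0,0]]

```text
t: 5.25
tcp_pos: [0.5651, 0.0218, 0.1246]
tcp_rot: [0.994, 0.109, 0.0, -0.0]
ft_force: [0.8, 2.3, 0.3]
finger_gap: 0.0002
```

>>> servo_tool:
  deltas:
    - [[0.01,-0.07,0,0,0,0],[0.02,-0.14,0,0,0,0],[0.03,-0.2,0,0,0,0],[0.04,-0.25,0,0,0,0],[0.05,-0.3,0,0,0,0]]

```text
t: 5.75
tcp_pos: [0.5656, 0.0188, 0.1247]
tcp_rot: [0.994, 0.109, 0.0, -0.0]
ft_force: [0.8, 2.4, 1.0]
finger_gap: 0.0006
```

Run:
```python
from workcell import arm
import cv2,numpy as np
s=arm.observe(); print(s["t"],s["tcp_pos"],s["ft_force"])
a=arm.snapshot("side")["color"]; cv2.imwrite("pics/c3.png",cv2.resize(a[140:200,225:305],None,fx=9,fy=9,interpolation=cv2.INTER_CUBIC))
s=arm.observe(); print(s["t"],s["tcp_pos"],s["ft_force"])
```

```text
5.75 [0.56562347 0.01878559 0.12467452] [0.77352235 2.35972394 1.03255669]
5.8 [0.56562506 0.01873436 0.12465466] [1.38839745 1.80796072 0.08465532]
```

View pics/c3.png

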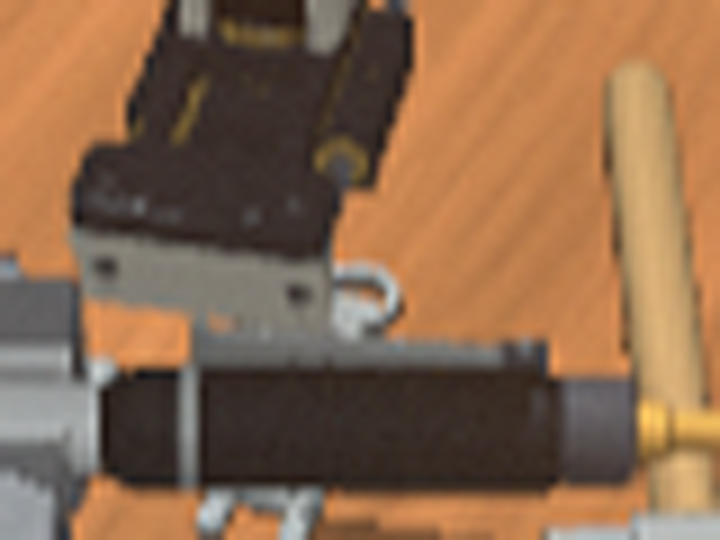

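>>> servo_tool:
  deltas:
    - [[-0.02,-0.06,0,0,0,1.2],[-0.04,-0.12,0,0,0,2.4],[-0.06,-0.18,0,0,0,3.6],[-0.07,-0.24,0,0,0,4.8],[-0.08,-0.3,0,0,0,6]]

```text
t: 6.3
tcp_pos: [0.5647, 0.0157, 0.1246]
tcp_rot: [0.987, 0.162, -0.0, -0.0]
ft_force: [-0.3, 2.3, 0.3]
finger_gap: 0.0002
```

>>> servo_tool:
  deltas:
    - [[0,-0.04,0,0,0,0.5],[0,-0.08,0,0,0,1.0],[0,-0.12,0,0,0,1.5],[0,-0.16,0,0,0,2],[0,-0.16,0,0,0,2]]

```text
t: 6.8
tcp_pos: [0.5647, 0.0141, 0.1246]
tcp_rot: [0.984, 0.178, -0.0, -0.0]
ft_force: [-0.7, 2.0, -0.2]
finger_gap: 0.0003
```

>>> servo_tool:
  deltas:
    - [[0.01,-0.04,0,0,0,0],[0.02,-0.08,0,0,0,0],[0.02,-0.08,0,0,0,0]]

```text
t: 7.1
tcp_pos: [0.5649, 0.0133, 0.1246]
tcp_rot: [0.984, 0.178, -0.0, -0.0]
ft_force: [-0.5, 2.9, 0.1]
finger_gap: 0.0005
```

>>> servo_tool:
  deltas:
    - [[0.01,-0.03,0,0,0,0],[0.02,-0.06,0,0,0,0],[0.03,-0.09,0,0,0,0],[0.03,-0.09,0,0,0,0]]

```text
t: 7.5
tcp_pos: [0.5651, 0.0129, 0.1246]
tcp_rot: [0.984, 0.178, -0.0, -0.0]
ft_force: [-1.2, 5.8, 0.8]
finger_gap: 0.0005
```

>>> servo_tool:
  deltas:
    - [[0.01,-0.03,0,0,0,0],[0.02,-0.06,0,0,0,0],[0.02,-0.06,0,0,0,0]]

```text
t: 7.8
tcp_pos: [0.5651, 0.0127, 0.1246]
tcp_rot: [0.984, 0.178, -0.0, -0.001]
ft_force: [-1.4, 8.0, 1.9]
finger_gap: 0.0005
```

>>> servo_tool:
  deltas:
    - [[0,0,0,0,0,0],[0,0,0,0,0,0],[0,0,0,0,0,0],[0,0,0,0,0,0],[0,0,0,0,0,0]]

```text
t: 8.3
tcp_pos: [0.5652, 0.0126, 0.1246]
tcp_rot: [0.984, 0.178, -0.0, -0.001]
ft_force: [-1.9, 8.7, 1.9]
finger_gap: 0.0002
```

>>> servo_tool:
  deltas:
    - [[0,0,0,0,0,0],[0,0,0,0,0,0],[0,0,0,0,0,0],[0,0,0,0,0,0],[0,0,0,0,0,0]]

```text
t: 8.8
tcp_pos: [0.5652, 0.0126, 0.1246]
tcp_rot: [0.984, 0.178, -0.0, -0.001]
ft_force: [-2.4, 8.5, 1.0]
finger_gap: 0.0002
```

>>> servo_tool:
  deltas:
    - [[0,0,0,0,0,0],[0,0,0,0,0,0],[0,0,0,0,0,0],[0,0,0,0,0,0],[0,0,0,0,0,0]]

```text
t: 9.3
tcp_pos: [0.5652, 0.0127, 0.1246]
tcp_rot: [0.984, 0.178, -0.0, -0.001]
ft_force: [-1.9, 9.1, 1.5]
finger_gap: 0.0006
```

Run:
```python
from workcell import arm
import cv2,numpy as np
a=arm.snapshot("side")["color"]; cv2.imwrite("pics/c4.png",cv2.resize(a[140:200,225:305],None,fx=9,fy=9,interpolation=cv2.INTER_CUBIC))
s=arm.observe(); print(s["t"],s["tcp_pos"],s["ft_force"])
```

```text
9.35 [0.56513692 0.01264058 0.12456729] [-2.26568212  8.59511678  2.0601721 ]
```

View pics/c4.png

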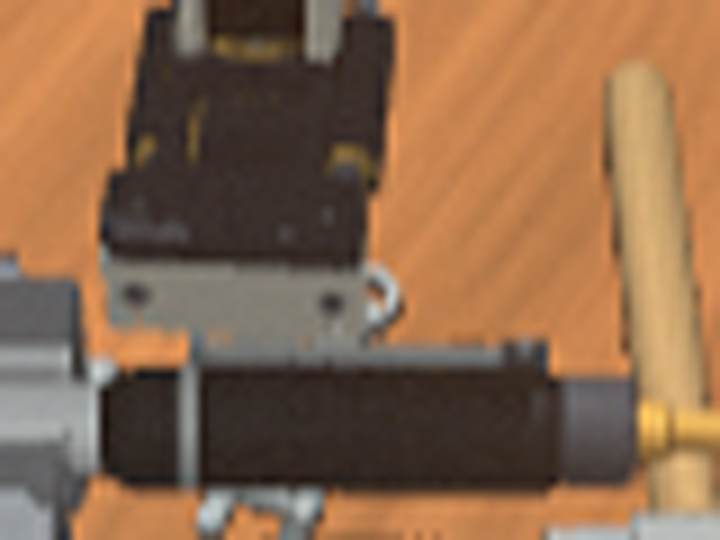

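>>> servo_tool:
  deltas:
    - [[-0.01,0.04,0,0,0,0],[-0.02,0.08,0,0,0,0],[-0.03,0.12,0,0,0,0],[-0.04,0.16,0,0,0,0],[-0.05,0.2,0,0,0,-0.3]]

```text
t: 9.85
tcp_pos: [0.5649, 0.0138, 0.1246]
tcp_rot: [0.984, 0.176, -0.0, 0.0]
ft_force: [-1.9, 2.5, 0.3]
finger_gap: 0.0006
```

>>> servo_tool:
  deltas:
    - [[0,0.04,0,0,0,-0.3],[0,0.08,0,0,0,-0.6],[0,0.12,0,0,0,-0.9],[0,0.16,0,0,0,-1.2],[0,0.2,0,0,0,-1.5]]

```text
t: 10.35
tcp_pos: [0.5648, 0.0159, 0.1246]
tcp_rot: [0.987, 0.163, -0.0, 0.0]
ft_force: [-2.0, 1.8, 1.8]
finger_gap: 0.0003
```

>>> servo_tool:
  deltas:
    - [[0,0.04,0,0,0,-0.3],[0,0.08,0,0,0,-0.6],[0,0.12,0,0,0,-0.9],[0,0.16,0,0,0,-1.2],[0,0.2,0,0,0,-1.5]]

```text
t: 10.85
tcp_pos: [0.5649, 0.0179, 0.1246]
tcp_rot: [0.989, 0.15, -0.0, -0.0]
ft_force: [-2.0, 0.9, 0.2]
finger_gap: 0.0004
```

>>> servo_tool:
  deltas:
    - [[0,0.04,0,0,0,-0.3],[0,0.08,0,0,0,-0.6],[0,0.12,0,0,0,-0.9],[0,0.16,0,0,0,-1.2],[0,0.2,0,0,0,-1.5]]

```text
t: 11.35
tcp_pos: [0.565, 0.0199, 0.1247]
tcp_rot: [0.991, 0.137, 0.0, 0.0]
ft_force: [-3.4, 2.0, 0.4]
finger_gap: 0.0009
```

>>> servo_tool:
  deltas:
    - [[0,0.04,0,0,0,-0.3],[0,0.08,0,0,0,-0.6],[0,0.12,0,0,0,-0.9],[0,0.16,0,0,0,-1.2],[0,0.2,0,0,0,-1.5]]

```text
t: 11.85
tcp_pos: [0.565, 0.0219, 0.1246]
tcp_rot: [0.992, 0.124, 0.0, 0.0]
ft_force: [-1.7, 0.9, -0.6]
finger_gap: 0.0004
```

>>> servo_tool:
  deltas:
    - [[0,0.04,0,0,0,-0.3],[0,0.08,0,0,0,-0.6],[0,0.12,0,0,0,-0.9],[0,0.16,0,0,0,-1.2],[0,0.2,0,0,0,-1.5]]

```text
t: 12.35
tcp_pos: [0.565, 0.0239, 0.1246]
tcp_rot: [0.994, 0.111, 0.0, 0.0]
ft_force: [-1.4, 1.4, -1.5]
finger_gap: 0.0001
```

>>> servo_tool:
  deltas:
    - [[0,0.03,0,0,0,0],[0,0.06,0,0,0,0],[0,0.09,0,0,0,0],[0,0.12,0,0,0,0],[0,0.15,0,0,0,0]]

```text
t: 12.85
tcp_pos: [0.5652, 0.0253, 0.1248]
tcp_rot: [0.994, 0.111, 0.0, 0.0]
ft_force: [-1.0, -0.3, -0.7]
finger_gap: 0.0001
```

>>> servo_tool:
  deltas:
    - [[0,0.05,0,0,0,0],[0,0.1,0,0,0,0],[0,0.15,0,0,0,0],[-0.02,0.2,0,0,0,0],[-0.04,0.3,0,0,0,0]]

```text
t: 13.35
tcp_pos: [0.5645, 0.0284, 0.1246]
tcp_rot: [0.994, 0.111, -0.0, 0.0]
ft_force: [-0.3, 0.4, 0.7]
finger_gap: 0.0003
```

>>> servo_tool:
  deltas:
    - [[-0.1,0.4,0,0,0,0],[-0.2,1.0,0,0,0,0],[-0.4,2.0,0,0,0,0],[-0.7,3.2,0,0,0,0],[-0.8,3.6,0,0,0,0]]

```text
t: 13.85
tcp_pos: [0.5561, 0.0659, 0.1246]
tcp_rot: [0.994, 0.111, -0.0, -0.0]
ft_force: [0.5, 0.0, 0.5]
finger_gap: 0.0006
```

>>> servo_tool:
  deltas:
    - [[0,0,4,0,0,0],[0,0,8,0,0,0],[0,0,12,0,0,0],[0,0,16,0,0,0],[0,0,18,0,0,0]]

```text
t: 14.35
tcp_pos: [0.5572, 0.0648, 0.3083]
tcp_rot: [0.994, 0.111, 0.002, 0.0]
ft_force: [-0.2, -0.9, 0.1]
finger_gap: 0.0005
```

>>> servo_tool:
  deltas:
    - [[-2.5,-4,0,0,0,0],[-5,-8,0,0,0,0],[-7,-12,0,0,0,0],[-9,-16,0,0,0,0],[-11.5,-19,0,0,0,0]]

```text
t: 14.85
tcp_pos: [0.4407, -0.1271, 0.3047]
tcp_rot: [0.994, 0.111, 0.0, 0.0]
ft_force: [0.3, -1.0, -0.4]
finger_gap: 0.0001
```

>>> servo_tool:
  deltas:
    - [[-2.5,-4,0,0,0,0],[-5,-8,0,0,0,0],[-7,-12,0,0,0,0],[-9,-16,0,0,0,0],[-11.5,-19,0,0,0,0]]

```text
t: 15.35
tcp_pos: [0.3257, -0.3173, 0.3047]
tcp_rot: [0.994, 0.111, 0.0, 0.0]
ft_force: [-0.2, -0.1, 0.4]
finger_gap: 0.0003
```

Run:
```python
from workcell import arm
import cv2,numpy as np
a=arm.snapshot("top")["color"]; b=cv2.imread("pics/top0.png")
f=lambda a:cv2.resize(a[120:220,195:295],None,fx=4,fy=4,interpolation=cv2.INTER_CUBIC)
cv2.imwrite("pics/c5.png",np.hstack([f(b),f(a)]))
d=cv2.absdiff(a,b).max(2)[100:260,150:420]; print("changed px",(d>25).sum(), "lever area",(d[30:90,90:120]>25).sum())
s=arm.observe(); print(s["t"],s["tcp_pos"],s["ft_force"])
```

```text
changed px 3241 lever area 0
15.4 [ 0.32301088 -0.31996081  0.30458167] [-0.83570502 -1.37975616 -0.17995694]
```

View pics/c5.png

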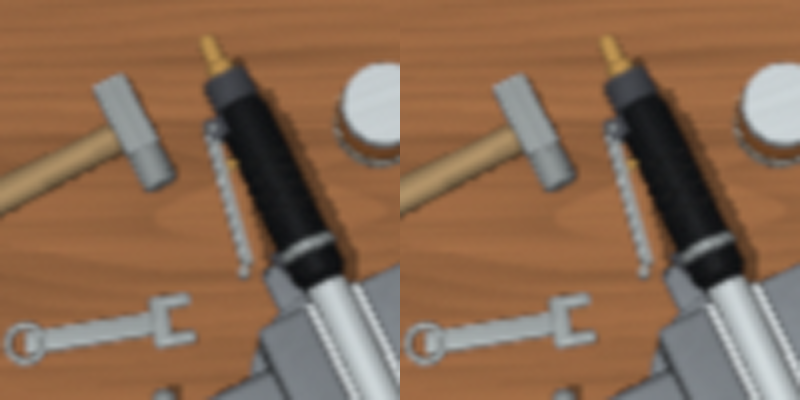

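The left (before) and right (after) views match. The lever's free end is at about (243,270) in both, the spanner, hammer and jar have not moved, and no pixels changed in the lever area.

```bash
python3 -c "
from workcell import arm
print(arm.hand_in())"
```

```text
the job is handed in; nothing more can be done
None
```

The lever was pressed to its stop, held, eased back out and left fully out, and the job is handed in.

- **Press:** I pushed with the back of the shut fingers. The force stayed around 2–3 N through the travel, then rose to about 8–9 N while the fingers stopped moving. That was about 11 mm in from first contact, as expected for the stop.
- **Hold:** I held it there about 1.5 s with a steady force.
- **Release:** I backed the fingers off at about 4 mm/s with the lever following. The force had faded into sensor noise by the point where contact began, so the exact moment of separation is uncertain. The arm then moved well clear.
- **Last checks:** The final top picture shows no changed pixels around the lever. The spanner, hammer and jar look unmoved. About 3,200 pixels changed in the wider area, which I took to be the arm and its shadow but did not look into; the greave was in that area and was not checked separately.
- **Time:** The clock read 15.4 s when I handed in.
- **Disagreement:** Contact came about 4 mm later than I had worked out from the picture and the stated finger thickness. I found it by force, so this did not affect the press.

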